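# Count along the rail and push the die block into the third gap

## Task

With the fingers closed, run a fingertip along the sprung rail at the back of the green divider rack, starting at the pink-tagged end, and count the gaps by touching their brass pads: first, second, third. Then, without gripping or lifting it, push the dark wooden die block along the base plate and into that third gap until it stops against the back wall. Leave everything else where it is and finish clear of it all.

Things in the scene. Friction and masses are not known exactly. Their poses are not given: they have to be found in the camera images.
- rack: green rack on a grey base plate 172 x 290 x 6 mm. Origin: on the table, below the middle of the row of gap mouths; x into the gaps (away from robot), y left along the row. Plate: x -90 to +82 mm. Five dividers 10 mm thick, tops 40 mm above the table, round noses at x 0, at y +112, +56, 0, -56, -112 mm: four gaps 46 mm wide, 46 mm deep to the back wall (x 46)
- gap_a (a point): mouth of gap a, the leftmost (+y) of the four: centre of the gap's width, level with the divider noses (rack x = 0), on the base plate's top; axes as the rack's
- gap_b (a point): mouth of gap b, next to the right of a (56 mm on), same kind of point
- gap_c (a point): mouth of gap c, next to the right of b, same kind of point
- gap_d (a point): mouth of gap d, the rightmost (-y), same kind of point; the aluminium spare block sits in this gap
- rail (a joint): dark rail behind the back wall: rack x 57 to 79 mm, 260 mm long along rack y, top 56 mm above the table. Sprung: 0 m when free, grows as it is pressed down, at most 0.008 m; about 2 N starts it down, 8 N bottoms it. White sloped ridges 1.5 mm high cross it between neighbouring pads
- pad_a (a point): brass pad let into the rail's top, behind gap a; 24 mm along the rail, 22 mm across, flush with the rail's top; this point: centre of its upper face; axes as the rack's. A touch of about half a newton by the fingers counts
- pad_b (a point): same brass pad behind gap b
- pad_c (a point): same brass pad behind gap c
- pad_d (a point): same brass pad behind gap d
- tag: bright pink tag block 50 x 20 x 12 mm fixed on the base plate at one end of the rack (either the left or the right end, rack y about +131 or -131 mm). Gaps are counted from this end. Origin: centre of its underside
- plain: black block, same size as the pink one, at the other end of the rack
- die_c (a point): centre of the dark wooden die block to be pushed, 19 mm above the base plate. Block 50 (own x) x 36 (own y) x 38 mm high, 0.25 to 0.5 kg, brass knob 18 mm across, 10 mm high on top. Starts loose on the plate before an end gap, 17 mm or more short of the noses, its x within 0.2 rad of rack x. Fully home it stands 4 mm proud of the noses (centre at rack x 21 mm)
- bushing: brass ring 32 mm across, 22 mm high, loose on the base plate in front of the other end gap; leave it. Origin: centre of its underside
- spare: loose aluminium block 46 x 34 x 30 mm sitting in gap d; leave it. Origin: centre of its underside
- spool: wooden spool 44 mm across, 46 mm high, on the table to the left; leave it
- gear: brass toothed wheel about 100 mm across, on the table to the right; leave it
- spanner: steel spanner 180 mm long lying on the table to the left; leave it
- jar: amber jar 64 mm across, 75 mm high, on the table to the right; leave it
- shaft: steel bar 26 mm across, 160 mm long, lying on the table beyond the rack; leave it
- die: the same die block; origin: centre of its underside, z up
Not all that is in view belongs to the job. Of the things shaped like the die, the dark wooden one is meant.

How it is judged:
By the outcome, as a careful person would: the job done as asked, in the order asked, and still so for the second after the job is handed in, with the robot touching nothing.
It also fails if it takes over 61 s, if anything falls off the work surface, if the arm or the gripper's body presses on something with over 40 N, if the wrist force passes 120 N, or if a joint passes its speed limit or range.

## Robot

A 7-joint arm with a two-finger parallel gripper is mounted at the origin on the work surface. World frame = base frame: x ahead of the robot, y to its left, z up, the work surface at z = 0. Lengths are in m, angles in rad, forces in N, time in s.
With the tool pointing down it reaches from about 0.4 to 0.875 m from the base axis. Payload 6.5 kg.
Tool frame: the origin (TCP) lies at the very end of the fingers, on their centre line; the grasp point (between the pads) lies 19 mm behind it; z points along the fingers, y is the line along which they close (so a half turn about z gives the same grasp; the last joint's range is limited). The gripper opens to 88 mm and grips with 3 to 60 N. Pads are 18 mm wide; open, the fingers measure 123 mm over their backs; the gripper's body (75 mm by 187 mm) begins 45 mm behind the grasp point.
Start: joints at [-1.331, 0.536, -0.004, 1.538, 0.003, 1.067, -0.071], TCP at [0.196, 0.62, 0.239] pointing down, gripper open.
Joint ranges: [-2.7, 2.7], [-0.37, 2.16], [-1.27, 1.26], [0.24, 2.4], [-1.31, 4.45], [0.19, 1.91], [-2.76, 2.76]. Speed limits (rad/s): [2.39, 2.39, 3.14, 3.14, 3.14, 3.14, 3.14].

## Interface

Orientations are given as [roll, pitch, yaw] about the fixed x, y, z axes, in that order (R = Rz(yaw) Ry(pitch) Rx(roll)).
In Python, from workcell import manip gives the robot as it stands.
- The arm moves only by the shell command python3 -m handwheel 'ROWS'. ROWS is JSON, one flat list of numbers, 7 for each row, row after row: the finger opening in mm, from 0 to 88.1, then the shift along the tool's x, y, z in mm, then the turn, a rotation vector about the tool's x, y, z in degrees. A call has 1 to 5 rows; each row is the pose to reach, as a shift and turn from the pose commanded when the call began, along the tool's axes at that moment; what a row does not reach only later rows make up. A row lasts 1/12 s, in which the tool goes at most 41.7 mm and 7.16 degrees, less where a joint would pass 70% of its speed; a pose out of reach is approached as far as the arm can. A call with a gripper value outside its range is refused whole. The fingers move at their own pace and stop on an object; the grip force is fixed at half the most. Time passes only in rows, so rows that repeat a pose let the fingers close. It gives the time, the measured TCP pose, the force, the opening and the grip force at its end, in the units of the state.
- manip.read_state(): the state, without advancing time (a new reading comes with each control period).
- manip.camera(name): name is "scene" or "top" or "wrist"; returns the picture (400x640x3 uint8, red, green, blue); there is no depth.
- manip.get_calibration(name): a dict with "fov_y" (degrees; the focal length in pixels is half the picture's height over the tangent of half this angle, whatever the lens; pixels are square), "cx", "cy" (the principal point, pixels), "R" (3x3) and "t" (3): a world point X has camera coordinates R X + t; the wrist camera has in their place "T_tool_cam" (4x4, takes a point from camera to tool coordinates, whose origin is the TCP and whose axes are the flange's). Camera axes: x right, y down, z forward; pixel columns grow to the right and rows downward; lengths in m; the calibration is good to about 2 mm. The wrist camera is an equidistant fisheye: a pixel r from the principal point sees the ray r / f radians off the axis. A picture is of the moment at which its call begins: read the wrist's pose just before it. get_calibration takes no time and is no camera call.
- manip.close_job(): hands the job in; it is judged then, once.
Trained networks look in the newest picture that a camera, given by its name, has taken for a name from the list of things; names that differ only in an ending like _2 or _b are one class to them, and where a whole thing is asked for, a point or a joint stands for the part that bears it (a point fixed in the world has none). Each returns a list of dicts, best first, with "conf" (0 to 1); they miss things now and then, are a little off and sometimes report something else, mostly with a low value. They report only what shows in the picture. A call takes as long as a camera call. They do not tell look-alikes from the thing itself.
- manip.boxes_of(camera, thing): "extent" ([left, top, right, bottom] in pixels, round what is visible of it).
- manip.masks_of(camera, thing): "pixels" (400x640 bool, what is visible of it) and "extent" ([left, top, right, bottom] in pixels, round what is visible of it).
The state is a dict: "time_s": time; "joints": joint angles; "dq": joint speeds; "effort": joint torques, N m; "ee_pos": TCP position; "tool_rot": TCP orientation; "contact_force": force on the tool from outside, world axes, zero at the start; "torque": the same for the moment, N m; "opening": opening from 0.0 (shut) to 1.0 (fully open); "grip_force": force on a finger pad.
Only numpy, scipy, OpenCV 4.12 (cv2) and the standard library are available. Lean on these libraries where they do the work, as an engineer would, in place of code of your own. Each camera call takes 0.05 s, during which the arm holds its last target. There are 200 camera calls.

## Working session

There is one attempt and no reset: what is moved stays moved. The work goes in short steps, Python scripts to look and compute and a shell command to move; the robot and the scene stay as the last step left them, time stands still between calls to the robot, and variables do not carry over. Pictures are saved under pics/ and viewed, at most 10 in all, crops included, and the job is handed in when it is done.

```bash
mkdir -p pics; ls
python3 - <<'E'
from workcell import manip
import cv2,numpy as np
s=manip.read_state(); print(s)
for c in ("top","scene"):
    im=manip.camera(c); cv2.imwrite(f"pics/{c}0.png",im[:,:,::-1])
    k=manip.get_calibration(c); print(c,k)
    for n in ("rack","tag","plain","die","bushing","spare"):
        print(n,[(np.round(b["extent"]),round(b["conf"],2)) for b in manip.boxes_of(c,n)][:3])
E
```

```text
pics
{'time_s': 0.0, 'joints': array([-1.33117126,  0.53717299, -0.0044363 ,  1.53881089,  0.00256782,
        1.06729656, -0.07122379]), 'dq': array([ 0.00155663,  0.00095243,  0.0005601 ,  0.00113455, -0.00076992,
       -0.00086067,  0.00064733]), 'effort': array([ 1.77657575e-04, -5.70959115e+01,  9.90714133e-01, -2.51603329e+01,
       -5.63522999e-02,  1.77219312e-02,  1.40229513e-04]), 'ee_pos': array([0.1955324 , 0.61927721, 0.23785892]), 'tool_rot': array([-3.13991323e+00,  9.67308371e-05,  2.83579814e+00]), 'contact_force': array([-0.09681638, -0.32634862,  0.17717246]), 'torque': array([-0.01279793, -0.01235052, -0.03742365]), 'grip_force': 0.0, 'opening': 0.9982916813885306}
top {'fov_y': 50.65188787208435, 'cx': 319.60649317844667, 'cy': 204.63614226704937, 'R': array([[ 0.07091491, -0.99748101,  0.00164485],
       [-0.97199474, -0.06947319, -0.22449877],
       [ 0.22404753,  0.01432153, -0.97447298]]), 't': array([-0.05247485,  0.57995003,  1.0858806 ])}
rack [(array([272., 186., 384., 263.]), 0.71)]
tag [(array([290., 217., 304., 244.]), 0.32)]
plain [(array([281., 1
[... 333 characters left out ...]
435897, 'R': array([[-0.80475108,  0.59348184,  0.01245031],
       [ 0.48213704,  0.6657173 , -0.56952994],
       [-0.34629406, -0.45232708, -0.82187629]]), 't': array([ 0.49829391, -0.23962796,  1.35343928])}
rack [(array([285., 148., 380., 247.]), 0.69), (array([299., 161., 315., 173.]), 0.56)]
tag [(array([436., 270., 462., 289.]), 0.35), (array([346., 193., 370., 212.]), 0.22)]
plain [(array([338., 225., 358., 236.]), 0.52)]
die [(array([406., 184., 419., 205.]), 0.74), (array([353., 191., 371., 212.]), 0.6), (array([282., 161., 334., 230.]), 0.27)]
bushing [(array([286., 158., 334., 229.]), 0.54), (array([324., 155., 338., 170.]), 0.41)]
spare [(array([301., 161., 316., 172.]), 0.48)]
```

Run:
```python
import cv2
a=cv2.imread("pics/top0.png")[165:305,240:415]
cv2.imwrite("pics/top0c.png",cv2.resize(a,None,fx=4.3,fy=4.2,interpolation=cv2.INTER_CUBIC))
```

```text
(no output)
```

View pics/top0.png

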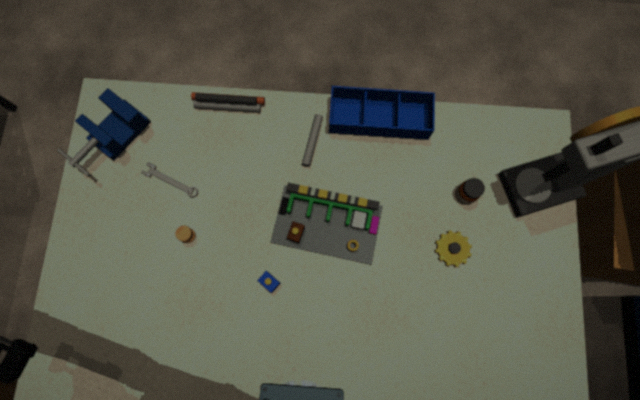

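View pics/top0c.png

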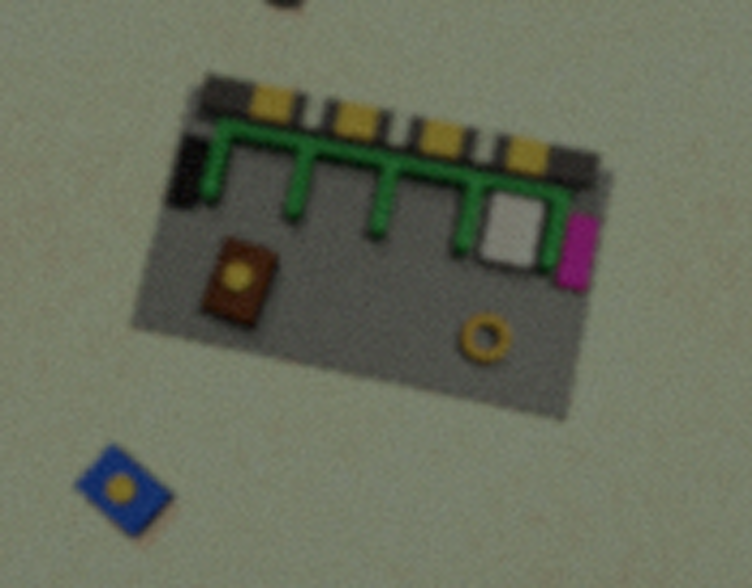

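The top view shows the pink tag at the right (-y) end at crop (577,252), so pads d, c and b are first, second and third. The target is gap b. The dark die at crop (240,280) stands before gap a, the bushing at (486,338) before gap d, and the blue block is a decoy.

```bash
cat > h.py <<'E'
import numpy as np
from workcell import manip
from scipy.spatial.transform import Rotation as Ro
from scipy.optimize import least_squares
def proj(c,X):
    k=manip.get_calibration(c); f=200/np.tan(np.radians(k["fov_y"]/2))
    p=np.atleast_2d(X)@k["R"].T+k["t"]; return p[:,:2]/p[:,2:]*f+[k["cx"],k["cy"]]
def ray(c,uv,z):
    k=manip.get_calibration(c); f=200/np.tan(np.radians(k["fov_y"]/2))
    d=k["R"].T@np.array([(uv[0]-k["cx"])/f,(uv[1]-k["cy"])/f,1]); o=-k["R"].T@k["t"]
    return o+d*(z-o[2])/d[2]
def wray(uv,z,pos,rot):
    k=manip.get_calibration("wrist"); f=200/np.tan(np.radians(k["fov_y"]/2)); T=np.array(k["T_tool_cam"])
    v=np.array([uv[0]-k["cx"],uv[1]-k["cy"]]);r=np.hypot(*v);th=r/f
    d=np.r_[v/max(r,1e-9)*np.sin(th),np.cos(th)]
    R=Ro.from_euler("xyz",rot).as_matrix()
    o=pos+R@T[:3,3]; d=R@T[:3,:3]@d
    return o+d*(z-o[2])/d[2]
def W(P,X):  # rack->world, P=(x,y,yaw)
    X=np.atleast_2d(X).astype(float); c,s=np.cos(P[2]),np.sin(P[2])
    return np.c_[P[0]+c*X[:,0]-s*X[:,1],P[1]+s*X[:,0]+c*X[:,1],X[:,2]]
def inv(P,X):
    d=np.array(X[:2])-P[:2]; c,s=np.cos(P[2]),np.sin(P[2]); return np.array([c*d[0]+s*d[1],-s*d[0]+c*d[1]])
E
python3 - <<'E'
from h import *
px=[(272,105),(356,120),(441,138),(527,156),(209,200),(293,219),(376,237),(463,254),(548,270),(133,327),(567,419),(612,170)]
X=[(.068,y,.056) for y in(.084,.028,-.028,-.084)]+[(0,y,.04) for y in(.112,.056,0,-.056,-.112)]+[(-.09,.145,.006),(-.09,-.145,.006),(.082,-.145,.006)]
px=np.array(px)/[4.3,4.2]+[240,165]
g=lambda P:(proj("top",W(P,X))-px).ravel()
r=least_squares(g,[.55,0,0]);print(r.x,np.round(r.fun.reshape(-1,2),1).tolist())
P=r.x
for n,uv,z in(("knob",(238,276),.054),("bush",(486,338),.028)):
    w=ray("top",np.array(uv)/[4.3,4.2]+[240,165],z);print(n,w,inv(P,w))
cs=[inv(P,ray("top",np.array(u)/[4.3,4.2]+[240,165],.044)) for u in((230,236),(279,254),(254,326),(203,310))];print(np.round(cs,4).tolist())
E
```

```text
[ 0.54397865 -0.03632088 -0.13716324] [[-0.1, -0.0], [0.1, 0.5], [0.2, 0.2], [0.1, 0.1], [-0.4, -0.0], [-0.2, -0.4], [0.3, -0.6], [-0.1, -0.5], [0.1, -0.2], [-0.5, 0.5], [0.1, 0.1], [0.4, 0.4]]
knob [0.5077756  0.04962778 0.054     ] [-0.0476151   0.08019124]
bush [ 0.48226663 -0.11063219  0.028     ] [-0.05097157 -0.08205147]
[[-0.0213, 0.0919], [-0.0265, 0.0587], [-0.076, 0.064], [-0.0725, 0.0979]]
```

```bash
cat >> h.py <<'E'
P0=np.array([.544,-.0363,-.1372])
def go(x,y,z,yawr=0,P=P0):
    s=manip.read_state(); R=Ro.from_euler("xyz",s["tool_rot"])
    t=W(P,[(x,y,z)])[0]; G=Ro.from_euler("xyz",[np.pi,0,P[2]+np.pi+yawr])
    print("shift mm",np.round(R.inv().apply(t-s["ee_pos"])*1000,1),"turn deg",np.round(np.degrees((R.inv()*G).as_rotvec()),2),"t",s["time_s"])
E
python3 -c "
from h import *
go(-.02,0,.22); print(manip.get_calibration('wrist'))"
```

```text
shift mm [-510.  -524.2   18.7] turn deg [ 0.    0.   -9.66] t 0.7
{'fov_y': 65.70646984690485, 'cx': 318.4273693526391, 'cy': 201.3130740526629, 'T_tool_cam': array([[-5.15277429e-06, -9.58355275e-01, -2.85578652e-01,
         7.40097239e-02],
       [ 9.99999728e-01,  2.05863329e-04, -7.08886952e-04,
         2.72737227e-04],
       [ 7.38155722e-04, -2.85578578e-01,  9.58355013e-01,
        -1.46393141e-01],
       [ 0.00000000e+00,  0.00000000e+00,  0.00000000e+00,
         1.00000000e+00]])}
```

```bash
python3 -m handwheel '[0,-25,-26,1,0,0,0, 0,-51,-52,2,0,0,0, 0,-76,-78,3,0,0,0, 0,-102,-105,4,0,0,0, 0,-127,-131,5,0,0,0]'
python3 -m handwheel '[0,-25,-26,1,0,0,0, 0,-51,-52,2,0,0,0, 0,-76,-78,3,0,0,0, 0,-102,-105,4,0,0,0, 0,-127,-131,5,0,0,0]'
python3 -m handwheel '[0,-25,-26,1,0,0,0, 0,-51,-52,2,0,0,0, 0,-76,-78,3,0,0,0, 0,-102,-105,4,0,0,0, 0,-127,-131,5,0,0,0]'
python3 -m handwheel '[0,-25,-26,1,0,0,-4, 0,-51,-52,2,0,0,-7, 0,-76,-78,3,0,0,-9.7, 0,-102,-105,4,0,0,-9.7, 0,-128,-131,5,0,0,-9.7]'
python3 -m handwheel '[0,0,0,0,0,0,0, 0,0,0,0,0,0,0, 0,0,0,0,0,0,0]'
python3 - <<'E'
from h import *
import cv2
go(-.02,0,.22)
s=manip.read_state(); print(s["ee_pos"],s["tool_rot"],s["contact_force"])
im=manip.camera("wrist"); cv2.imwrite("pics/w1.png",im[:,:,::-1])
E
```

```text
time_s: 1.12
ee_pos: [0.278, 0.4549, 0.2338]
tool_rot: [3.141, 0.0, 2.836]
contact_force: [0.7, 0.3, -0.2]
opening: 0.648
grip_force: 0.0
time_s: 1.53
ee_pos: [0.3597, 0.2918, 0.229]
tool_rot: [3.141, 0.0, 2.836]
contact_force: [0.8, -0.4, 0.3]
opening: 0.266
grip_force: 0.0
time_s: 1.95
ee_pos: [0.4414, 0.1286, 0.2241]
tool_rot: [3.141, 0.001, 2.836]
contact_force: [0.9, 0.4, 0.5]
opening: 0.008
grip_force: 0.0
time_s: 2.37
ee_pos: [0.5239, -0.0349, 0.2189]
tool_rot: [3.141, 0.001, 3.005]
contact_force: [0.2, 0.2, -0.2]
opening: -0.0
grip_force: 0.0
time_s: 2.62
ee_pos: [0.5231, -0.0324, 0.2186]
tool_rot: [3.141, -0.001, 3.005]
contact_force: [-0.6, 0.4, -0.0]
opening: 0.003
grip_force: 0.0
shift mm [-1.3 -1.  -1.4] turn deg [ 0.03 -0.03  0.05] t 2.6167
[ 0.52306549 -0.0324253   0.21860371] [ 3.14112440e+00 -5.45760012e-04  3.00526068e+00] [-0.58234557  0.36653014 -0.03162778]
```

View pics/w1.png

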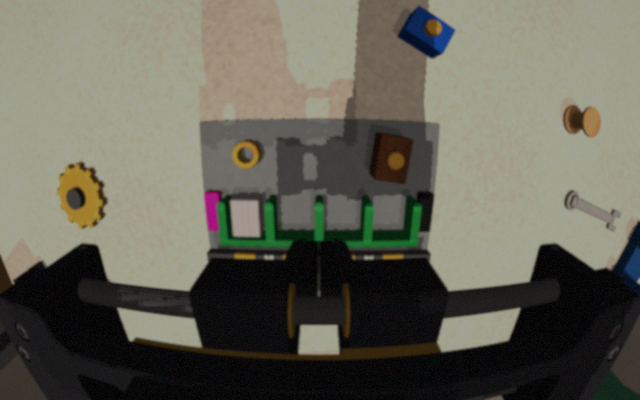

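The wrist view shows pink tag left (212,210), plate front corners (201,121) and (438,124), nose tops on row ~198 at columns 223–416, and the die with knob at (396,161).

Run:
```python
from h import *
pos=np.array([.52307,-.03243,.2186]);rot=[3.1411,-.0005,3.0053]
uv=[(201,121),(438,124)]+[(222.5,200),(271,198),(319,197),(367.5,198),(415.5,198)]
X=np.array([(-.09,-.145,.006),(-.09,.145,.006)]+[(0,y,.04) for y in(-.112,-.056,0,.056,.112)])
wp=np.array([wray(u,x[2],pos,rot) for u,x in zip(uv,X)])
g=lambda P:(W(P,X)-wp)[:,:2].ravel()*1000
r=least_squares(g,P0);P=r.x;print(P,np.round(r.fun.reshape(-1,2),1).tolist())
for n,u,z in(("knob",(396.5,161),.054),("c1",(381,132),.044),("c2",(412,135),.044),("c3",(408,183),.044),("c4",(373,179),.044),("bush",(246,153),.028)):
  w=wray(u,z,pos,rot); print(n,np.round(inv(P,w)*1000,1), np.round(inv(P0,w)*1000,1))
```

```text
[ 0.54350737 -0.03422621 -0.14031724] [[-2.5, -2.2], [-4.2, 2.6], [-1.5, -2.6], [0.9, -3.1], [2.7, -0.2], [2.1, 2.6], [2.5, 3.0]]
knob [-45.8  79.8] [-46.3  82. ]
c1 [-74.7  64.2] [-75.2  66.4]
c2 [-72.9  98.3] [-73.3 100.5]
c3 [-20.2  97.1] [-20.7  99.1]
c4 [-24.1  57.5] [-24.7  59.6]
bush [-50.  -81.7] [-51.  -79.5]
```

```bash
sed -i 's/^P0=.*/P0=np.array([.5438,-.0353,-.1385])/' h.py; python3 -c "
from h import *
go(.068,-.118,.072)"
```

```text
shift mm [ -88.8 -119.2  146.5] turn deg [ 0.04 -0.03  0.21] t 2.6667
```

```bash
python3 -m handwheel '[0,-18,-24,15,0,0,0.2, 0,-36,-48,30,0,0,0.2, 0,-53,-72,45,0,0,0.2, 0,-71,-95,60,0,0,0.2, 0,-89,-119,75,0,0,0.2]'
python3 -m handwheel '[0,0,0,20,0,0,0, 0,0,0,40,0,0,0, 0,0,0,58,0,0,0, 0,0,0,71,0,0,0, 0,0,0,71,0,0,0]'
python3 -m handwheel '[0,0,0,0,0,0,0, 0,0,0,0,0,0,0, 0,0,0,0,0,0,0]'
python3 -c "
from h import *
import cv2
go(.068,-.118,.056)
for c in ('wrist','scene'): cv2.imwrite(f'pics/{c}2.png',cv2.resize(manip.camera(c)[130:330,200:460,::-1] if c=='scene' else manip.camera(c)[100:350,150:500,::-1],None,fx=2.2,fy=2.2))"
```

```text
time_s: 3.08
ee_pos: [0.5961, -0.1617, 0.1431]
tool_rot: [3.14, -0.0, 3.005]
contact_force: [0.3, -0.7, 0.7]
opening: 0.001
grip_force: 0.0
time_s: 3.5
ee_pos: [0.5936, -0.1607, 0.0702]
tool_rot: [3.14, -0.005, 3.004]
contact_force: [-1.1, 0.5, -0.4]
opening: 0.005
grip_force: 0.0
time_s: 3.75
ee_pos: [0.5963, -0.163, 0.0741]
tool_rot: [-3.142, 0.002, 3.002]
contact_force: [-0.2, 0.1, 0.2]
opening: 0.004
grip_force: 0.0
shift mm [ 1.7  1.2 18.1] turn deg [-0.    0.13 -0.06] t 3.75
```

View pics/scene2.png

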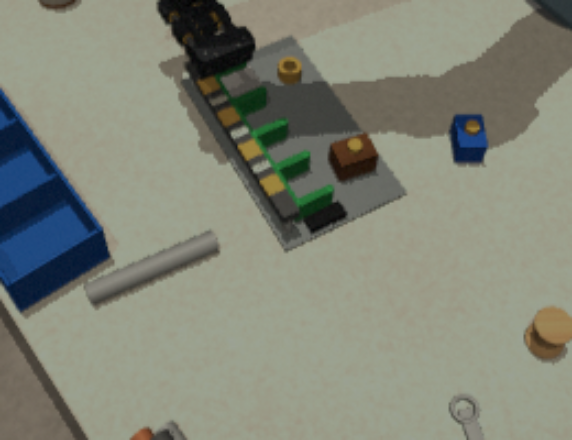

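The scene view shows the closed gripper over the rail's pink-tag end at about (215,50), with nothing disturbed.

```bash
python3 -m handwheel '[0,1,0.5,4,0,0,0, 0,1,1,8,0,0,0, 0,1,1,12,0,0,0, 0,1,1,15,0,0,0, 0,1,1,15,0,0,0]'
python3 -m handwheel '[0,0,0,1,0,0,0, 0,0,0,2,0,0,0, 0,0,0,3,0,0,0, 0,0,0,4,0,0,0, 0,0,0,4,0,0,0]'
python3 -m handwheel '[0,0,0,0.5,0,0,0, 0,0,0,1,0,0,0, 0,0,0,1.5,0,0,0, 0,0,0,2,0,0,0, 0,0,0,2,0,0,0]'
python3 -c "
from h import *
go(.068,-.118,.056);print(manip.read_state()['contact_force'])"
```

```text
time_s: 4.27
ee_pos: [0.594, -0.1618, 0.0568]
tool_rot: [3.142, -0.001, 3.002]
contact_force: [0.1, 0.3, -0.1]
opening: 0.006
grip_force: 0.0
time_s: 4.68
ee_pos: [0.5944, -0.162, 0.0538]
tool_rot: [3.142, -0.0, 3.002]
contact_force: [-2.3, 0.9, 3.7]
opening: 0.009
grip_force: 2.1
time_s: 5.1
ee_pos: [0.5944, -0.162, 0.0518]
tool_rot: [-3.142, -0.0, 3.002]
contact_force: [-2.1, 0.6, 6.5]
opening: 0.004
grip_force: 2.8
shift mm [-0.4  0.5 -4.2] turn deg [-0.   -0.   -0.09] t 5.1
[-2.11257006  0.64986233  6.47359922]
```

```bash
python3 -m handwheel '[0,0,4,-1.5,0,0,0, 0,0,8,-1.5,0,0,0, 0,0,12,-1.5,0,0,0, 0,0,16,-1.5,0,0,0, 0,0,20,-1.5,0,0,0]' | egrep 'ee_pos|contact'
python3 -m handwheel '[0,0,4,0,0,0,0, 0,0,8,0,0,0,0, 0,0,12,0,0,0,0, 0,0,16,0,0,0,0, 0,0,20,0,0,0,0]' | egrep 'ee_pos|contact'
python3 -c "
from h import *
go(.068,.028,.053);s=manip.read_state();print(s['contact_force'],inv(P0,s['ee_pos']))"
```

```text
ee_pos: [0.5977, -0.142, 0.0534]
contact_force: [0.0, -3.5, 5.0]
ee_pos: [0.6001, -0.122, 0.0532]
contact_force: [-0.2, -3.3, 4.3]
shift mm [-1.000e-01  1.061e+02  2.000e-01] turn deg [-0.01 -0.   -0.08] t 5.9333
[-0.1666571  -3.34164804  4.25733299] [ 0.06770048 -0.07811321]
```

```bash
python3 -m handwheel '[0,0,4,0,0,0,0, 0,0,8,0,0,0,0, 0,0,12,0,0,0,0, 0,0,16,0,0,0,0, 0,0,20,0,0,0,0]' | egrep 'ee_pos|contact'
python3 -m handwheel '[0,0,4,0,0,0,0, 0,0,8,0,0,0,0, 0,0,12,0,0,0,0, 0,0,16,0,0,0,0, 0,0,20,0,0,0,0]' | egrep 'ee_pos|contact'
python3 -m handwheel '[0,0,4,0,0,0,0, 0,0,8,0,0,0,0, 0,0,12,0,0,0,0, 0,0,16,0,0,0,0, 0,0,20,0,0,0,0]' | egrep 'ee_pos|contact'
python3 -m handwheel '[0,0,4,0,0,0,0, 0,0,8,0,0,0,0, 0,0,12,0,0,0,0, 0,0,16,0,0,0,0, 0,0,20,0,0,0,0]' | egrep 'ee_pos|contact'
python3 -m handwheel '[0,0,4,0,0,0,0, 0,0,8,0,0,0,0, 0,0,12,0,0,0,0, 0,0,16,0,0,0,0, 0,0,20,0,0,0,0]' | egrep 'ee_pos|contact'
python3 -m handwheel '[0,0,3,0,0,0,0, 0,0,6,0,0,0,0, 0,0,6,0,0,0,0]' | egrep 'ee_pos|contact'
python3 -c "
from h import *
go(.068,.028,.053);s=manip.read_state();print(s['contact_force'],inv(P0,s['ee_pos']))"
```

```text
ee_pos: [0.6028, -0.1034, 0.0534]
contact_force: [-0.4, -4.4, 5.1]
ee_pos: [0.6057, -0.0822, 0.0532]
contact_force: [0.4, -3.5, 5.0]
ee_pos: [0.6084, -0.0625, 0.0532]
contact_force: [-0.8, -3.9, 4.9]
ee_pos: [0.6112, -0.0435, 0.0533]
contact_force: [-0.4, -5.3, 4.9]
ee_pos: [0.614, -0.0229, 0.0532]
contact_force: [-1.9, -3.0, 5.2]
ee_pos: [0.6149, -0.0163, 0.0532]
contact_force: [-0.0, -0.9, 4.6]
shift mm [-0.2 -0.7  0.2] turn deg [ 0.04 -0.01 -0.03] t 8.2667
[-0.028652   -0.89793249  4.59899394] [0.06781012 0.02865474]
```

```bash
python3 -m handwheel '[0,0,0,-10,0,0,0, 0,0,0,-25,0,0,0, 0,0,0,-40,0,0,0, 0,0,0,-55,0,0,0, 0,0,0,-55,0,0,0]' | egrep 'ee_pos|contact'
python3 -m handwheel '[0,23,20,0,0,0,0, 0,46,40,0,0,0,0, 0,69,60,0,0,0,0, 0,92,80,0,0,0,0, 0,115,100,0,0,0,0]' | egrep 'ee_pos|contact'
python3 -m handwheel '[0,0,0,0,0,0,0, 0,0,0,0,0,0,0]' | egrep 'ee_pos|contact'
python3 -c "
from h import *
import cv2
go(-.047,.128,.022);s=manip.read_state();print(s['contact_force'],inv(P0,s['ee_pos']),s['ee_pos'],s['tool_rot'])
cv2.imwrite('pics/w3.png',manip.camera('wrist')[:,:,::-1])"
```

```text
ee_pos: [0.6164, -0.0165, 0.111]
contact_force: [1.2, -0.4, -0.5]
ee_pos: [0.513, 0.0992, 0.1076]
contact_force: [-0.5, -0.1, -0.8]
ee_pos: [0.5133, 0.0998, 0.1077]
contact_force: [1.2, -0.5, 0.0]
shift mm [-2.  -1.6 85.7] turn deg [ 0.03 -0.12  0.14] t 9.2667
[ 1.16471384 -0.45132047  0.01171167] [-0.0488504   0.12957027] [0.51330555 0.0997737  0.10766636] [ 3.14100313e+00 -2.01360490e-03  3.00553018e+00]
```

View pics/w3.png

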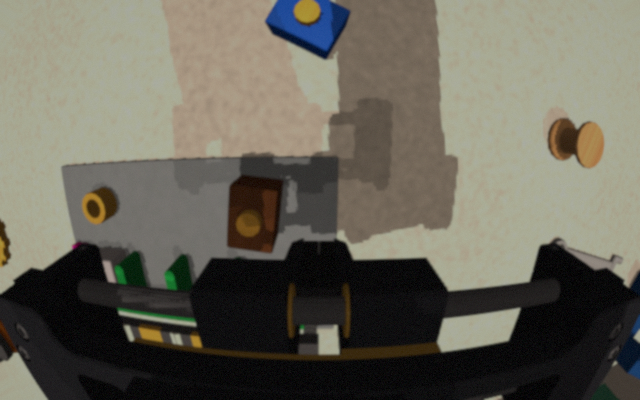

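The die stands at (255,213) with its knob at (249,222). The fingertips at about (320,250) are clear to its right, over the plate's left strip.

```bash
python3 -c "
from h import *
pos=np.array([.5133,.0998,.10767]);rot=[3.141,-.002,3.0055]
for n,u,z in(('knob',(249,222),.054),('c1',(236,187),.044),('c2',(281,189),.044),('c3',(274,250),.044),('c4',(229,247),.044),('plateFL',(338,157),.006),('plateFR',(64,166),.006)): print(n,np.round(inv(P0,wray(u,z,pos,rot))*1000,1))"
python3 -m handwheel '[0,-1,-1,18,0,0,0, 0,-2,-2,36,0,0,0, 0,-2,-2,54,0,0,0, 0,-2,-2,70,0,0,0, 0,-2,-2,80,0,0,0]' | egrep 'ee_pos|contact'
python3 -m handwheel '[0,0,0,2,0,0,0, 0,0,0,4,0,0,0, 0,0,0,4,0,0,0]' | egrep 'ee_pos|contact'
python3 -c "
from h import *
go(-.047,.128,.022)"
```

```text
knob [-48.1  81.2]
c1 [-70.9  70.8]
c2 [-69.3 103.4]
c3 [-22.   96.4]
c4 [-23.6  61.1]
plateFL [-86.5 145.5]
plateFR [ -87.3 -138.5]
ee_pos: [0.5166, 0.0938, 0.0265]
contact_force: [0.0, -0.1, 0.1]
ee_pos: [0.5172, 0.095, 0.0244]
contact_force: [0.0, -0.1, -0.2]
shift mm [2.6 2.6 2.4] turn deg [ 0.    0.03 -0.13] t 9.9833
```

```bash
python3 -m handwheel '[0,3,-3,2,0,0,0, 0,3,-5,2,0,0,0, 0,3,-7,2,0,0,0, 0,3,-9,2,0,0,0, 0,3,-11,2,0,0,0]' | egrep 'ee_pos|contact'
python3 -m handwheel '[0,0,-3,0,0,0,0, 0,0,-6,0,0,0,0, 0,0,-9,0,0,0,0, 0,0,-12,0,0,0,0, 0,0,-15,0,0,0,0]' | egrep 'ee_pos|contact'
python3 -m handwheel '[0,0,-3,0,0,0,0, 0,0,-6,0,0,0,0, 0,0,-9,0,0,0,0, 0,0,-12,0,0,0,0, 0,0,-15,0,0,0,0]' | egrep 'ee_pos|contact'
python3 -c "
from h import *
import cv2
go(-.047,.0635,.022);s=manip.read_state();print(s['contact_force'],inv(P0,s['ee_pos']),s['ee_pos'],s['tool_rot'])
cv2.imwrite('pics/w4.png',manip.camera('wrist')[:,:,::-1])"
```

```text
ee_pos: [0.5123, 0.0848, 0.0226]
contact_force: [0.8, 1.9, 1.4]
ee_pos: [0.5103, 0.0702, 0.0224]
contact_force: [-0.2, 3.6, 2.8]
ee_pos: [0.5081, 0.055, 0.0223]
contact_force: [0.2, 3.3, 2.5]
shift mm [ -0.9 -21.    0.3] turn deg [ 0.01  0.02 -0.08] t 11.2333
[0.21668359 3.28892282 2.48673306] [-0.04787096  0.08451583] [0.5080555  0.05501548 0.02228004] [3.14147750e+00 3.16608814e-04 3.00170331e+00]
```

View pics/w4.png

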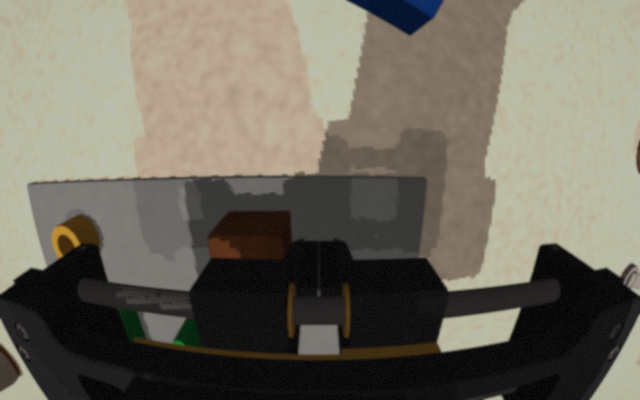

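The die is at (250,235), its right face flush against the closed fingers at column 290, and aligned. The bushing at (75,240) is untouched.

```bash
python3 -m handwheel '[0,0,-3,0,0,0,0, 0,0,-6,0,0,0,0, 0,0,-9,0,0,0,0, 0,0,-12,0,0,0,0, 0,0,-15,0,0,0,0]' | egrep 'ee_pos|contact'
python3 -m handwheel '[0,0,-3,0,0,0,0, 0,0,-6,0,0,0,0, 0,0,-6,0,0,0,0]' | egrep 'ee_pos|contact'
python3 -m handwheel '[0,0,5,0,0,0,0, 0,0,15,0,0,0,0, 0,0,15,0,0,0,0]' | egrep 'ee_pos|contact'
python3 -m handwheel '[0,0,5,-20,0,0,0, 0,0,10,-45,0,0,0, 0,0,20,-70,0,0,0, 0,0,40,-95,0,0,0, 0,0,40,-95,0,0,0]' | egrep 'ee_pos|contact'
python3 -c "
from h import *
import cv2
go(-.115,.028,.08);s=manip.read_state();print(s['contact_force'],inv(P0,s['ee_pos']),s['ee_pos'],s['tool_rot'])
cv2.imwrite('pics/w5.png',manip.camera('wrist')[:,:,::-1])"
```

```text
ee_pos: [0.5058, 0.0401, 0.0222]
contact_force: [-0.3, 3.3, 2.6]
ee_pos: [0.5048, 0.0334, 0.0222]
contact_force: [0.6, 0.7, 1.1]
ee_pos: [0.5071, 0.0516, 0.022]
contact_force: [-0.1, 0.4, 0.3]
ee_pos: [0.5157, 0.0936, 0.1211]
contact_force: [0.5, 1.1, 0.0]
shift mm [ 69.9 -95.8  40.3] turn deg [0.26 0.36 0.16] t 12.6167
[0.50982457 1.14072772 0.01399079] [-0.04564833  0.12377134] [0.51567636 0.09358824 0.12113029] [3.13700265 0.00630193 3.00582689]
```

View pics/w5.png

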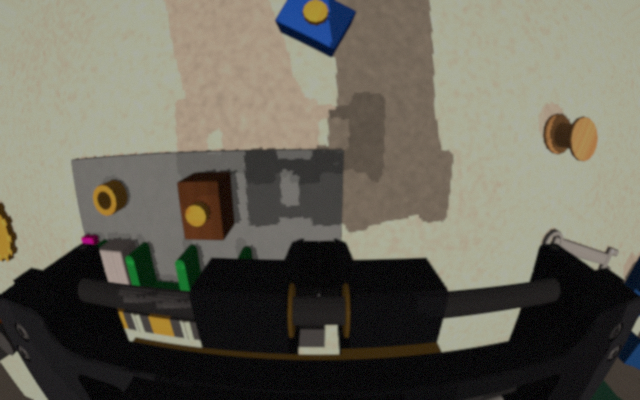

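```bash
python3 -c "
from h import *
pos=np.array([.5157,.0936,.1211]);rot=[3.139,.003,3.0058]
for n,u,z in(('knob',(196,215),.054),('c1',(180,182),.044),('c2',(222,176),.044),('c3',(226,238),.044),('c4',(184,239),.044),('bush',(107,196),.028),('plateFL',(343,150),.006),('plateFR',(73,159),.006),('n-56..',(141,246),.04),('n0',(189,248),.04)): print(n,np.round(inv(P0,wray(u,z,pos,rot))*1000,1))"
python3 -m handwheel '[0,15,-20,0,0,0,0, 0,30,-40,0,0,0,0, 0,45,-60,0,0,0,0, 0,58,-80,0,0,0,0, 0,70,-96,0,0,0,0]' | egrep 'ee_pos|contact'
python3 -m handwheel '[0,0,0,0,0,0,0, 0,0,0,0,0,0,0]' | egrep 'ee_pos|contact'
python3 -c "
from h import *
import cv2
go(-.11,.028,.08);s=manip.read_state();print(s['contact_force'],inv(P0,s['ee_pos']),s['ee_pos'],s['tool_rot'])
im=manip.camera('wrist'); cv2.imwrite('pics/w6.png',im[:,:,::-1])
im=manip.camera('top'); cv2.imwrite('pics/top6.png',cv2.resize(im[165:305,240:415,::-1],None,fx=4.3,fy=4.2,interpolation=cv2.INTER_CUBIC))"
```

```text
knob [-44.6  29.9]
c1 [-68.5  14.5]
c2 [-72.7  50.8]
c3 [-21.6  49.4]
c4 [-19.5  11.2]
bush [-52.8 -77.5]
plateFL [-86.9 145. ]
plateFR [ -88.4 -140.5]
n-56.. [ -8.6 -37.9]
n0 [-9.3 12.6]
ee_pos: [0.4275, 0.0017, 0.1161]
contact_force: [-0.3, 0.2, 0.4]
ee_pos: [0.4287, 0.0026, 0.1164]
contact_force: [0.7, 0.6, -0.1]
shift mm [-9.3  6.4 36.4] turn deg [-0.05 -0.11 -0.2 ] t 13.25
[ 0.69664397  0.63719792 -0.11798415] [-0.1192678   0.02165578] [0.42866403 0.00261424 0.11644781] [-3.14073957e+00 -1.91042689e-03  2.99959982e+00]
```

View pics/top6.png

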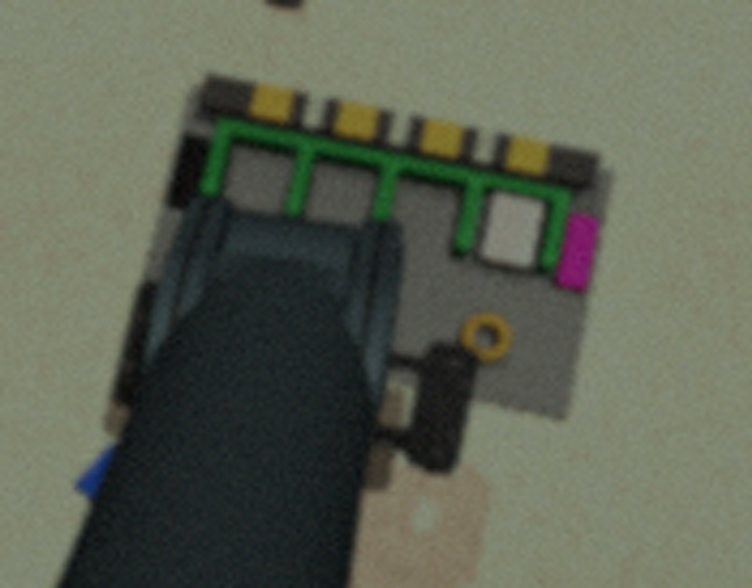

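The top view shows the arm over the plate's left half, with the bushing (486,338), spare and tag unmoved. The die is now at about rack (-46, 28), lined up with gap b.

```bash
python3 -m handwheel '[0,-3,2,18,0,0,0, 0,-6,4,36,0,0,0, 0,-9,6,54,0,0,0, 0,-9,6,72,0,0,0, 0,-9,6,88,0,0,0]' | egrep 'ee_pos|contact'
python3 -m handwheel '[0,0,0,3,0,0,0, 0,0,0,5,0,0,0, 0,0,0,5,0,0,0]' | egrep 'ee_pos|contact'
python3 -c "
from h import *
go(-.085,.028,.022);s=manip.read_state();print(inv(P0,s['ee_pos']))"
```

```text
ee_pos: [0.4406, 0.0094, 0.0278]
contact_force: [0.7, -1.1, -0.4]
ee_pos: [0.4401, 0.0086, 0.0242]
contact_force: [-0.1, -0.2, -0.3]
shift mm [-23.8  -1.2   2.2] turn deg [ 0.   -0.   -0.05] t 14.0167
[-0.10880212  0.02919144]
```

```bash
python3 -m handwheel '[0,-4,-1,1,0,0,0, 0,-8,-1,2,0,0,0, 0,-12,-1,2,0,0,0, 0,-16,-1,2,0,0,0, 0,-20,-1,2,0,0,0]' | egrep 'ee_pos|contact'
python3 -m handwheel '[0,-3,0,0,0,0,0, 0,-6,0,0,0,0,0, 0,-9,0,0,0,0,0, 0,-12,0,0,0,0,0, 0,-15,0,0,0,0,0]' | egrep 'ee_pos|contact'
python3 -m handwheel '[0,-3,0,0,0,0,0, 0,-6,0,0,0,0,0, 0,-9,0,0,0,0,0, 0,-12,0,0,0,0,0, 0,-15,0,0,0,0,0]' | egrep 'ee_pos|contact'
python3 -c "
from h import *
import cv2
go(-.013,.028,.022);s=manip.read_state();print(inv(P0,s['ee_pos']))
im=manip.camera('top'); cv2.imwrite('pics/top7.png',cv2.resize(im[165:305,240:415,::-1],None,fx=4.3,fy=4.2,interpolation=cv2.INTER_CUBIC))"
```

```text
ee_pos: [0.4603, 0.0045, 0.0226]
contact_force: [-0.0, 0.3, -0.1]
ee_pos: [0.4733, 0.0025, 0.022]
contact_force: [-3.0, 0.7, 2.5]
ee_pos: [0.4895, 0.0003, 0.0222]
contact_force: [-1.3, 0.6, -0.1]
shift mm [-45.7   0.4   0.2] turn deg [-0.    0.01 -0.09] t 15.2667
[-0.05870423  0.02771188]
```

View pics/top7.png

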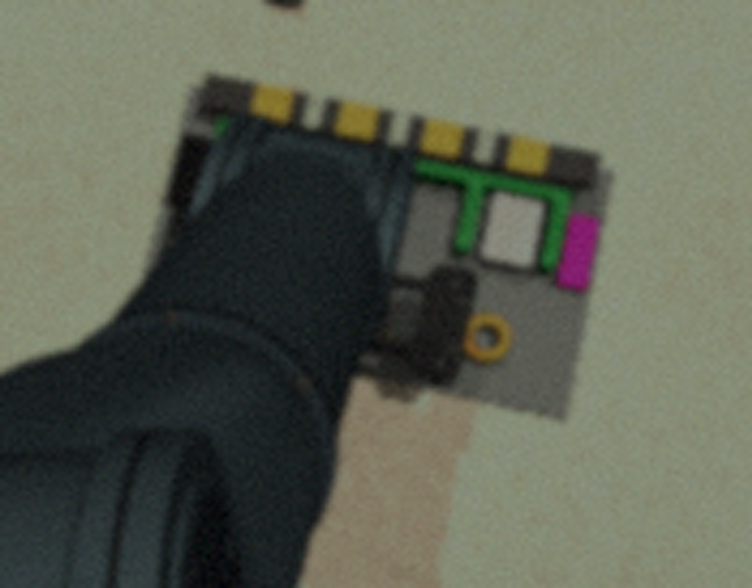

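The arm hides the die in this view. The bushing (488,338), spare and tag are still in place. Pushing on, slowing toward the wall.

```bash
python3 -m handwheel '[0,-3,0,0,0,0,0, 0,-6,0,0,0,0,0, 0,-9,0,0,0,0,0, 0,-12,0,0,0,0,0, 0,-15,0,0,0,0,0]' | egrep 'ee_pos|contact'
python3 -m handwheel '[0,-3,0,0,0,0,0, 0,-6,0,0,0,0,0, 0,-9,0,0,0,0,0, 0,-12,0,0,0,0,0, 0,-15,0,0,0,0,0]' | egrep 'ee_pos|contact'
python3 -m handwheel '[0,-2,0,0,0,0,0, 0,-4,0,0,0,0,0, 0,-6,0,0,0,0,0, 0,-8,0,0,0,0,0, 0,-10,0,0,0,0,0]' | egrep 'ee_pos|contact'
python3 -c "
from h import *
go(-.013,.028,.022);s=manip.read_state();print(inv(P0,s['ee_pos']),s['contact_force'])"
```

```text
ee_pos: [0.5045, -0.0018, 0.0222]
contact_force: [-0.9, -0.4, -1.7]
ee_pos: [0.5191, -0.0039, 0.0222]
contact_force: [-0.0, -0.4, 0.0]
ee_pos: [0.5288, -0.0052, 0.0222]
contact_force: [0.1, 0.2, 0.2]
shift mm [-6.   0.3  0.2] turn deg [ 0.   -0.01 -0.08] t 16.5667
[-0.01899481  0.02772653] [0.14216187 0.23480603 0.22505942]
```

Run:
```python
from h import *
import cv2
for c in ("scene","wrist"):
    im=manip.camera(c); cv2.imwrite(f"pics/{c}8.png",im[:,:,::-1])
    hsv=cv2.cvtColor(im,cv2.COLOR_RGB2HSV)
    for b in manip.masks_of(c,"die")[:4]:
        m=b["pixels"]; print(c,np.round(b["extent"]),round(b["conf"],2),m.sum(),np.median(im[m],axis=0))
s=lambda x,y,z:np.round(proj("scene",W(P0,[(x,y,z)]))[0],1)
print("home knob",s(.021,.028,.049),"home top",[s(.021+a,.028+b,.044) for a in(-.025,.025) for b in(-.018,.018)],"-6mm knob",s(.015,.028,.049))
```

```text
scene [404. 183. 419. 204.] 0.63 313 [15. 40. 65.]
scene [322. 188. 345. 202.] 0.61 268 [57. 46. 24.]
wrist [298. 325. 342. 354.] 0.7 1123 [130.  90.  35.]
wrist [489.   3. 509.   4.] 0.56 62 [65. 63. 72.]
wrist [  0. 337.  31. 397.] 0.46 1239 [79. 66. 56.]
home knob [329.6 192.1] home top [array([334.2, 184.9]), array([340.9, 194.4]), array([318.3, 191.9]), array([324.7, 201.7])] -6mm knob [331.5 191.3]
```

Run:
```python
import cv2,numpy as np
a=cv2.imread("pics/scene8.png")[140:240,280:390]; b=cv2.imread("pics/wrist8.png")[180:380,180:460]
a=cv2.resize(a,None,fx=4,fy=4,interpolation=cv2.INTER_CUBIC); b=cv2.resize(b,(352,251))
c=np.zeros((400,792,3),np.uint8); c[:,:440]=np.clip(a*1.6,0,255); c[:251,440:]=np.clip(b*1.6,0,255); cv2.imwrite("pics/comp8.png",c)
```

```text
(no output)
```

View pics/comp8.png

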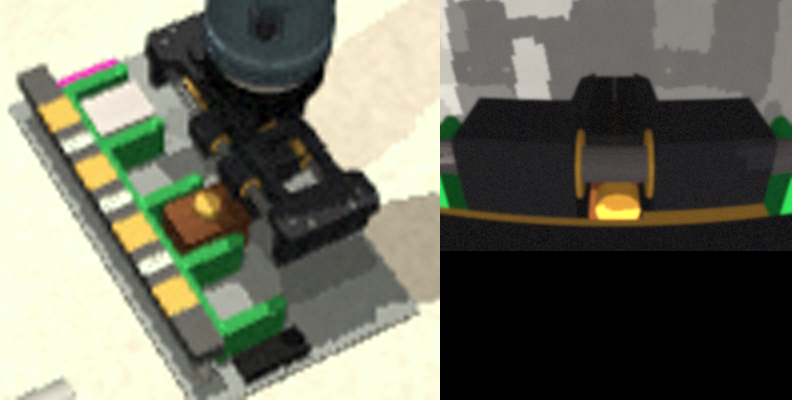

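The die is inside gap b: its knob at crop (207,205) matches about 6 mm short of home, with the fingers right behind it. The other items are undisturbed.

```bash
python3 -m handwheel '[0,-1,0,0,0,0,0, 0,-2,0,0,0,0,0, 0,-3,0,0,0,0,0, 0,-4,0,0,0,0,0]' | egrep 'ee_pos|contact'
python3 -m handwheel '[0,-1,0,0,0,0,0, 0,-2,0,0,0,0,0, 0,-2,0,0,0,0,0]' | egrep 'ee_pos|contact'
python3 -m handwheel '[0,-0.5,0,0,0,0,0, 0,-1,0,0,0,0,0, 0,-1,0,0,0,0,0]' | egrep 'ee_pos|contact'
python3 -c "
from h import *
s=manip.read_state();print(inv(P0,s['ee_pos']),s['contact_force'],s['time_s'])"
```

```text
ee_pos: [0.5324, -0.0057, 0.0222]
contact_force: [-2.3, 0.3, 1.1]
ee_pos: [0.5351, -0.0062, 0.0222]
contact_force: [-0.9, 0.7, -1.4]
ee_pos: [0.5357, -0.0062, 0.0222]
contact_force: [-1.7, -0.1, 0.0]
[-0.01206714  0.02767921] [-1.744321   -0.05165854  0.02329537] 17.6
```

```bash
python3 -m handwheel '[0,-0.5,0,0,0,0,0, 0,-1,0,0,0,0,0, 0,-1,0,0,0,0,0]' | egrep 'ee_pos|contact'
python3 -m handwheel '[0,-0.5,0,0,0,0,0, 0,-1,0,0,0,0,0, 0,-1,0,0,0,0,0]' | egrep 'ee_pos|contact'
python3 -c "
from h import *
s=manip.read_state();print(inv(P0,s['ee_pos']),s['contact_force'],s['time_s'])"
```

```text
ee_pos: [0.5364, -0.0063, 0.0222]
contact_force: [-3.3, -0.1, 1.9]
ee_pos: [0.5364, -0.0063, 0.0221]
contact_force: [-5.8, 1.2, 4.9]
[-0.01138031  0.02770344] [-5.7664795   1.19587906  4.89564114] 18.1
```

```bash
python3 -m handwheel '[0,-0.5,0,0,0,0,0, 0,-1,0,0,0,0,0, 0,-1,0,0,0,0,0]' | egrep 'ee_pos|contact'
python3 -m handwheel '[0,-0.5,0,0,0,0,0, 0,-1,0,0,0,0,0, 0,-1,0,0,0,0,0]' | egrep 'ee_pos|contact'
```

```text
ee_pos: [0.5364, -0.0063, 0.0219]
contact_force: [-8.6, 1.9, 6.3]
ee_pos: [0.5364, -0.0063, 0.0218]
contact_force: [-10.2, 1.9, 8.5]
```

It has stopped hard against the wall. Backing off and clearing.

```bash
python3 -m handwheel '[0,3,0,0,0,0,0, 0,8,0,0,0,0,0, 0,20,0,0,0,0,0, 0,32,0,0,0,0,0, 0,40,0,0,0,0,0]' | egrep 'ee_pos|contact'
python3 -m handwheel '[0,0,0,-20,0,0,0, 0,0,0,-45,0,0,0, 0,0,0,-75,0,0,0, 0,0,0,-110,0,0,0, 0,0,0,-145,0,0,0]' | egrep 'ee_pos|contact'
python3 -m handwheel '[0,10,30,-10,0,0,0, 0,20,65,-15,0,0,0, 0,20,100,-20,0,0,0, 0,20,135,-20,0,0,0, 0,20,170,-20,0,0,0]' | egrep 'ee_pos|contact'
python3 -m handwheel '[0,0,30,0,0,0,0, 0,0,60,0,0,0,0, 0,0,60,0,0,0,0, 0,0,60,0,0,0,0]' | egrep 'ee_pos|contact'
python3 - <<'E'
from h import *
import cv2
for c in ("top","scene"):
    im=manip.camera(c); cv2.imwrite(f"pics/{c}9.png",im[:,:,::-1])
    for n in("die","bushing","spare"):
      for b in manip.masks_of(c,n)[:3]:
        m=b["pixels"]; print(c,n,np.round(b["extent"]),round(b["conf"],2),m.sum(),np.median(im[m],axis=0))
    # knob: bright yellow px near predicted home
    p=proj(c,W(P0,[(.021,.028,.050)]))[0]; x,y=p.astype(int)
    hsv=cv2.cvtColor(im,cv2.COLOR_RGB2HSV)
    sub=im[y-6:y+8,x-7:x+8].astype(int); m=(sub[:,:,0]-sub[:,:,2]>70)
    yy,xx=np.nonzero(m); print(c,"pred",p,"knob",xx.mean()+x-7,yy.mean()+y-6,m.sum(), "rack", inv(P0,ray(c,(xx.mean()+x-7,yy.mean()+y-6),.052)))
a=cv2.imread("pics/top0.png").astype(int)[165:305,240:415]; b=cv2.imread("pics/top9.png").astype(int)[165:305,240:415]
d=(np.abs(cv2.GaussianBlur(a.astype(np.uint8),(5,5),0).astype(int)-cv2.GaussianBlur(b.astype(np.uint8),(5,5),0)).max(2)>30).astype(np.uint8)
print("changed",[s.tolist() for s in cv2.connectedComponentsWithStats(d)[2][1:] if s[4]>8])
E
```

```text
ee_pos: [0.4998, -0.0012, 0.0224]
contact_force: [0.5, -0.9, 0.4]
ee_pos: [0.5001, -0.0013, 0.1688]
contact_force: [1.0, 0.4, -0.7]
ee_pos: [0.5046, 0.1719, 0.1882]
contact_force: [1.5, -0.6, 0.7]
ee_pos: [0.5124, 0.2313, 0.1872]
contact_force: [-0.3, -0.0, -0.0]
top die [256. 274. 280. 292.] 0.72 271 [ 35.  59. 104.]
top die [314. 199. 326. 222.] 0.61 261 [62. 35. 20.]
top bushing [353. 210. 366. 230.] 0.3 256 [135.  135.5 123.5]
top bushing [272. 185. 382. 265.] 0.27 5370 [89. 92. 82.]
top spare [352. 210. 368. 231.] 0.5 218 [139.  139.5 127. ]
top pred [319.01160831 210.77281088] knob 318.6333333333333 209.46666666666667 30 rack [0.02395835 0.02969493]
scene die [318. 188. 342. 204.] 0.53 244 [81. 53. 29.]
scene pred [329.63151895 191.91142836] knob 328.741935483871 191.3548387096774 31 rack [0.02297166 0.02645539]
changed [[0, 32, 12, 50, 463], [75, 37, 12, 4, 29], [71, 40, 15, 18, 210], [46, 56, 20, 24, 350]]
```

```bash
python3 -c "
from workcell import manip
print(manip.close_job())"
```

```text
the job is handed in; nothing more can be done
None
```

The job is handed in. I touched pads d, c and b in order from the pink-tagged end, then pushed the dark wooden die into gap b, the third, until it stopped against the back wall. In the last camera check nothing else on the rack had moved, and the arm finished clear.

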